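Shut the tap of the painter's water can and snap its filler cap home

TASK

The water can on the painter's table is to be packed up: first shut its tap by turning the bar handle until it lies square across the spout. Then pick up the loose fluted snap cap, press it straight down onto the can's round filler neck until it clicks, and keep pressing after the click so that it is squeezed fully home on its springy gasket. Finish while still firmly pressing the cap down, without letting go, with the tap still shut and the other things on the table left where they are.

Things in the scene. Friction and masses are not known exactly. Their poses are not given: they have to be found in the camera images.
- can: squat aluminium water can, fixed to the table, 110 mm (its x) by 210 mm (its y), flat top 72 mm above the table. Origin at the centre of its underside, z up. On its top stand the filler neck (57 mm to -y of the centre) and the brass tap (57 mm to +y). The tap's spout points along the can's -x and overhangs that side by about 26 mm
- neck_seat (a point): on the can: centre of the flat steel collar, 50 mm across and 82 mm above the table, on which the cap's rim finally seats; axes as the can's. The upright steel neck, 27 mm across, rises 23 mm from here, its top 6 mm tapering to 17 mm across
- neck_beads (a point): on the neck's axis, 8.5 mm above neck_seat: height of four spring beads that stick out of the neck to 33 mm across. The cap's lip meets them when its underside is about 12 mm above neck_seat; the push rises to about 7 to 10 N, then drops (the click) as the beads snap in above the lip, underside about 5 mm above neck_seat
- gasket (a joint): squeeze of the black rubber gasket, 45 mm across, round the foot of the neck, m: 0 when free (4 mm proud of neck_seat), 0.004 when pressed level with the collar. It pushes back at 2 N per mm, 8 N when level. With the cap clicked on but left alone it lifts the cap's underside about 3 mm above neck_seat; a push of 10 N or more takes it fully home
- cap: fluted white plastic snap cap standing open side down on the table, 46 mm across, 32 mm high, about 30 g. Origin at the centre of its open underside, z up. The mouth is 29.6 mm wide with an inner lip 3 mm thick; above it the bore is 35.6 mm wide, 26 mm deep in all. Any turn about its own axis fits
- tap (a joint): angle of the tap's bar handle about the vertical, rad: 0 is shut (bar along the can's y, square across the spout), positive is counterclockwise seen from above. It starts open at 0.6 to 1.4, so it is turned clockwise to shut. It can turn past 0 (no stop there; stops at 1.57 either way), stays where it is left, and resists with about 0.08 N m
- tap_grip (a point): centre of the tap's bar handle, on its turning axis, 116 mm above the table. The bar is 58 mm long (this point's y), 11 mm thick (its x) and 20 mm high; the point turns with it, z up. Below the bar is a round stem, then the 36 mm square brass tap body whose top is 22 mm below this point
- ink_bottle: small glass ink jar with a flat white screw lid, 42 mm across, 56 mm high; a bystander standing on the table. Origin at the centre of its underside
- brush_jar: white pot, 72 mm across and 85 mm high, with brushes standing in it up to 195 mm; a bystander. Origin at the centre of its underside
- rinse_cup: open steel cup, 68 mm across, 60 mm high; a bystander. Origin at the centre of its underside
- pebble: flat grey pebble, 60 mm across, 24 mm high; a bystander. Origin at the centre of its underside
- brush: flat wooden-handled brush lying on the table, 190 mm long; a bystander. Origin under its middle
- sharpener: small steel sharpener block, 25 by 40 by 16 mm; a bystander. Origin at the centre of its underside
There are look-alikes about, which are no part of the job. Leave any blue look-alike of the cap alone.

How it is judged (in metres and radians):
On the way, in this order (a step that is already met when the one before it is completed fails the run):
1. the tap is turned shut (value of joint tap between -0.15 and 0.15 rad), for 0.2 s.
2. the cap has clicked onto the neck (underside within 4 mm of the seat), the tap still shut (all of step 1 and horizontal distance between cap and neck_seat below 0.004 m and angle between cap's own z axis and vertical below 0.1 rad and z of cap in the frame of neck_seat below 0.004 m), for 0.1 s.
At the end, for the whole second after the job is handed in: The tap is shut (within 0.15 rad of square across the spout); the cap sits upright on the neck (within 4 mm sideways and 0.1 rad), squeezed home to within 1.5 mm of the seat; the robot is still touching the cap (over 2 N) and pressing it onto the can with over 4 N, all through the last second (all of step 1 and horizontal distance between cap and neck_seat below 0.004 m and angle between cap's own z axis and vertical below 0.1 rad and z of cap in the frame of neck_seat below 0.0015 m and contact force between cap and can above 4 N and contact force between any of the fingers, the arm and cap above 2 N); the arm keeps its last pose, push and grip.
It fails at once if a bystander is moved more than 40 mm (distance of any of ink_bottle, brush_jar, rinse_cup, pebble, brush, sharpener from where it was at the start of the episode above 0.04 m).
It also fails if it takes over 61 s, if anything falls off the work surface, if the arm or the gripper's body presses on something with over 40 N, if the wrist force passes 120 N, or if a joint passes its speed limit or range.

ROBOT

A 6-joint arm with a two-finger parallel gripper is mounted at the origin on the work surface. World frame = base frame: x ahead of the robot, y to its left, z up, the work surface at z = 0. Lengths are in mm, angles in degrees, forces in N, time in s.
With the tool pointing down it reaches from about 375 to 975 mm from the base axis. Payload 3.8 kg.
Tool frame: the origin (TCP) lies on the centre line of the jaws, within the pads' length; the fingertips stand 25 mm ahead of it and the grasp point (between the pads) lies 6 mm ahead of it; z points along the fingers, y is the line along which they close (so a half turn about z gives the same grasp; the last joint's range is limited). The gripper opens to 85 mm and grips with 20 to 120 N. Pads are 22 mm wide; open, the fingers measure 114 mm over their backs; the gripper's body (76 mm by 85 mm) begins 54 mm behind the grasp point. The pads swing forward as they close: fully open they stand 13 mm farther back than shut.
Start: joints at [-73.333, 15.12, 91.902, -0, 72.978, -2.114], TCP at [217.318, -639.055, 256.28] pointing down, gripper open.
Joint ranges: [-150.88, 150.88], [-54.13, 125.18], [17.81, 147.31], [-75.09, 255.09], [0, 152.58], [-146.25, 146.25]. Speed limits (degrees/s): [147.25, 147.25, 180, 180, 180, 180].

INTERFACE

Orientations are given as a 3x3 rotation matrix whose columns are the frame's x, y, z axes.
In Python, from bench import ctrl gives the robot as it stands.
- The arm moves only by the shell command python3 -m pendant 'ROWS' [FORCE]. ROWS is JSON, a list of rows, each an object with "travel": the shift along the tool's x, y, z in m, a list of three; "twist": the turn about the tool's z in rad; "jaw": the opening, from 0 (shut) to 1 (fully open). A call has 1 to 12 rows; each row shifts and turns the commanded pose from where the row before left it, along the tool's axes as they then stand; what a row does not reach is not made up. A row lasts 1/8 s, in which the tool goes at most 62.5 mm and 10.7 degrees, less where a joint would pass 70% of its speed; a pose out of reach is approached as far as the arm can. A call with a gripper value outside its range is refused whole. The fingers move at their own pace and stop on an object; FORCE is the grip in N (left out, the last holds). Time passes only in rows, so rows that do not move let the fingers close. It gives the time, the measured TCP pose, the force, the opening and the grip force at its end, in the units of the state.
- ctrl.observe(): the state, without advancing time (a new reading comes with each control period).
- ctrl.grab_frame(name): name is "scene" or "top"; returns a dict with "pixels" (480x640x3 uint8, red, green, blue), "fx", "fy", "cx", "cy" (pixels), "R" (3x3) and "t" (3): a world point X has camera coordinates R X + t. Camera axes: x right, y down, z forward; pixel columns grow to the right and rows downward; lengths in mm; the calibration is good to about 2 mm. A picture is of the moment at which its call begins. There is no depth.
- ctrl.finish_job(): hands the job in; it is judged then, once.
The state is a dict: "time": time; "qpos": joint angles; "qd": joint speeds; "joint_torque": joint torques, N m; "eef_pos": TCP position; "tool_rot": TCP orientation; "ft_force": force on the tool from outside, world axes, zero at the start; "moment": the same for the moment, N m; "width": finger opening in mm; "gripper_force": force on a finger pad.
Only numpy, scipy, OpenCV 4.12 (cv2) and the standard library are available. Lean on these libraries where they do the work, as an engineer would, in place of code of your own. Each camera call takes 0.05 s, during which the arm holds its last target. There are 200 camera calls.

## Working session

There is one attempt and no reset: what is moved stays moved. The work goes in short steps, Python scripts to look and compute and a shell command to move; the robot and the scene stay as the last step left them, time stands still between calls to the robot, and variables do not carry over. Pictures are saved under pics/ and viewed, at most 10 in all, crops included, and the job is handed in when it is done.

```bash
ls; mkdir -p pics; python3 - <<'E'
from bench import ctrl
import cv2,json,numpy as np
for n in("scene","top"):
    f=ctrl.grab_frame(n); cv2.imwrite(f"pics/{n}0.png",f["pixels"][:,:,::-1])
    np.savez(f"pics/{n}.npz",**{k:np.array(f[k]) for k in f})
    print(n,f["fx"],f["fy"],f["cx"],f["cy"],np.round(f["R"],3).tolist(),np.round(f["t"],1))
s=ctrl.observe();print(s["time"],s["eef_pos"],np.round(s["tool_rot"],3).tolist(),s["width"])
E
```

```text
pics
scene 620.2923215871407 620.2923215871407 327.06896734426914 231.37431546111867 [[-0.561, 0.828, 0.019], [0.469, 0.336, -0.817], [-0.683, -0.449, -0.577]] [ 344.9 -162.8 2043.9]
top 504.9980984385412 504.9980984385412 318.3380975550705 239.61100759658513 [[0.021, -1.0, -0.013], [-0.993, -0.019, -0.119], [0.119, 0.015, -0.993]] [ -30.4  555.3 1056.7]
0.1 [ 217.12551954 -638.46551108  255.06217148] [[0.947, 0.322, -0.001], [0.322, -0.947, 0.002], [0.0, -0.002, -1.0]] 85.57230966132087
```

View pics/top0.png

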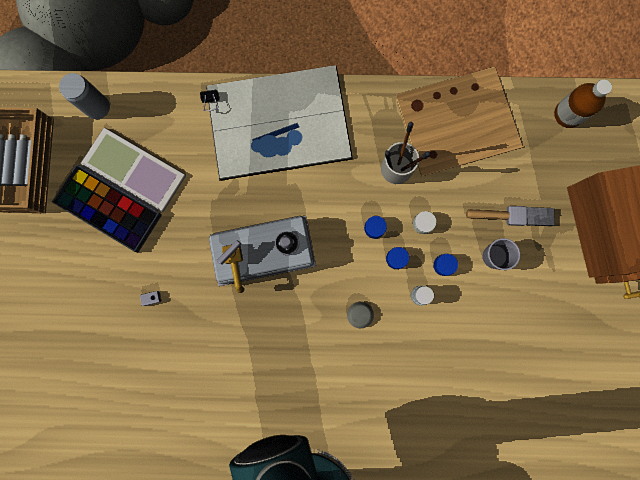

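View pics/scene0.png

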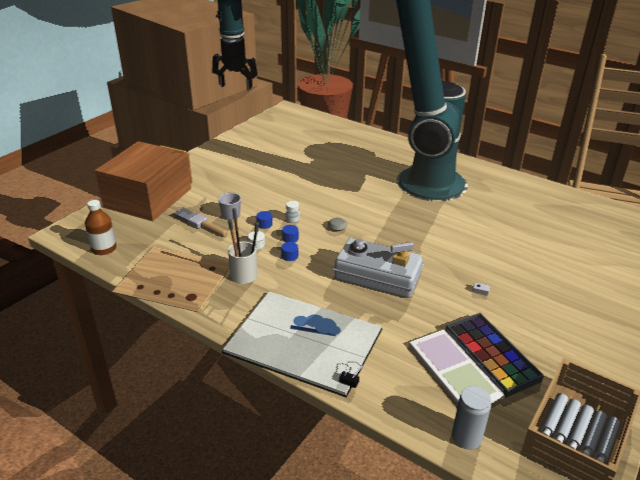

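Top picture: the can is at (262,250), with the neck at about (286,243) and the spout toward the bottom at (238,290). The bar handle is near (231,253).

White cap candidates in the top view are (425,222) and (424,295). The blue look-alikes are at (375,227), (397,258) and (445,265). In the scene view the one at (292,212) is tall and glassy, so it is the ink bottle. The cap should be at top (425,222), which is scene (257,240). I'll check this in close crops.

```bash
python3 - <<'E'
import cv2,numpy as np
t=cv2.imread("pics/top0.png");s=cv2.imread("pics/scene0.png")
r=lambda im,x,y,w,h,k:cv2.resize(im[y:y+h,x:x+w],None,fx=k,fy=k,interpolation=cv2.INTER_CUBIC)
a=r(t,360,190,100,75,4); b=r(s,220,190,100,75,4)   # 400x300
c=r(t,205,210,114,86,7)
c=c[:600,:798]
cv2.imwrite("pics/cap.png",np.vstack([np.hstack([a,b]),np.hstack([r(t,360,265,100,75,4),r(s,325,225,100,75,4)])]))
cv2.imwrite("pics/can.png",c)
E
```

```text
(no output)
```

View pics/cap.png

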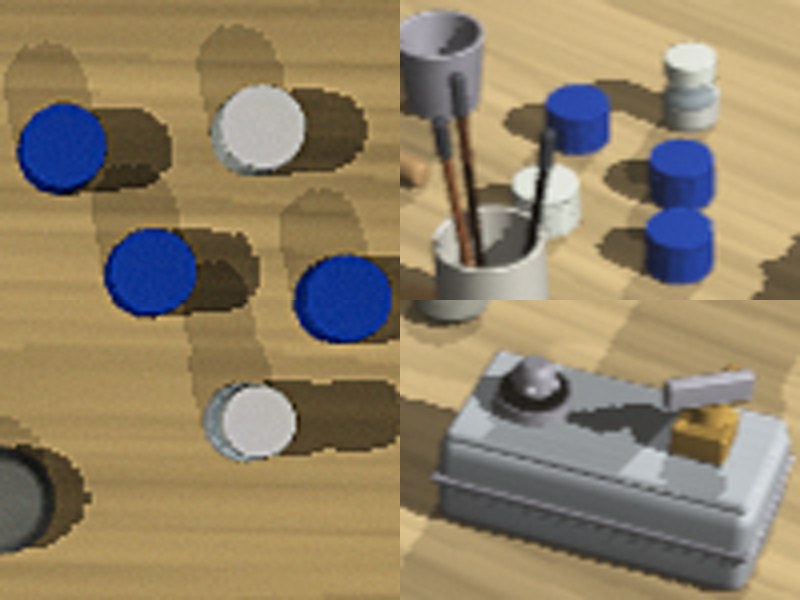

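View pics/can.png

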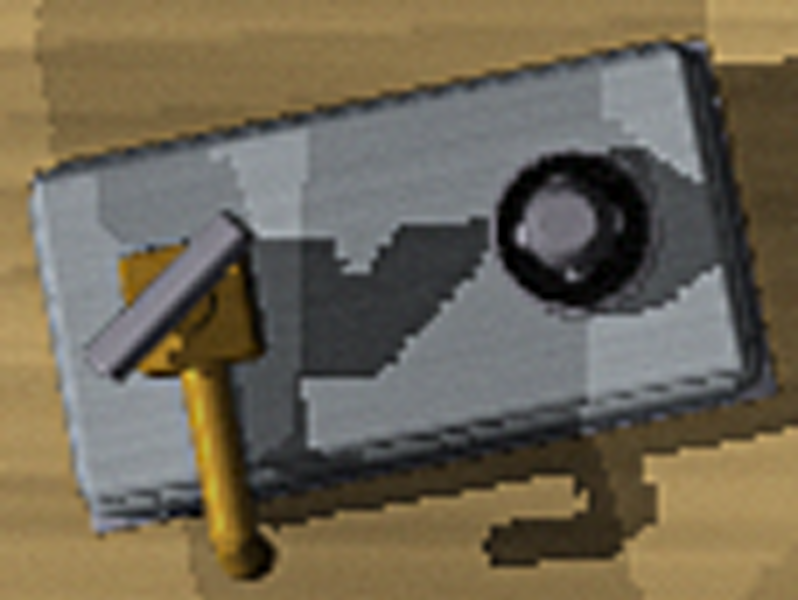

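The close crops show the white fluted cap at top pixel (425.5,221.5), low with no neck. The other white thing at (424,295) is the ink jar. In the can crop, the gasket is at (574,228), the neck tip at (563,222), and the bar runs from (104,365) to (237,222).

```bash
cat > h.py <<'E'
import numpy as np
C={n:np.load(f"pics/{n}.npz") for n in("top","scene")}
def at(n,u,v,z):
    c=C[n];R=c["R"];o=-R.T@c["t"];d=R.T@np.array([(u-c["cx"])/c["fx"],(v-c["cy"])/c["fy"],1])
    return o+d*(z-o[2])/d[2]
def proj(n,X):
    c=C[n];p=c["R"]@np.array(X)+c["t"];return c["fx"]*p[0]/p[2]+c["cx"],c["fy"]*p[1]/p[2]+c["cy"]
E
python3 - <<'E'
from h import *
from bench import ctrl
np.set_printoptions(precision=1,suppress=True)
k=lambda x,y,x0,y0,s:(x0+(x+.5)/s-.5,y0+(y+.5)/s-.5)
c=lambda x,y,z:at("top",*k(x,y,205,210,7),z)
g=c(574,228,86);tip=c(563,222,105);print("gasket",g,"tip",tip)
cor=[c(38,180,72),c(688,48,72),c(748,378,72),c(92,500,72)];print("corners",*cor,np.mean(cor,0), [np.linalg.norm(cor[i]-cor[(i+1)%4]) for i in range(4)])
b=[c(*p,126) for p in((120,378),(88,352),(225,212),(248,236))]
print("bar",*b,np.mean(b,0)); d=(b[2]+b[3]-b[0]-b[1])/2;print(np.linalg.norm(d),np.degrees(np.arctan2(d[1],d[0])))
e=cor[0]-cor[1];e2=cor[3]-cor[2];print("can y dir",np.degrees(np.arctan2(e[1],e[0])),np.degrees(np.arctan2(e2[1],e2[0])))
print("brassbody centre",np.mean([c(120,258,94),c(240,240,94),c(262,355,94),c(150,375,94)],0))
print("cap top",at("top",*k(263,127,360,190,4),32),"scene",at("scene",*k(147,188,220,190,4),32), "neck scene tip", at("scene",*k(137,65,325,225,4),105), "bar scene",at("scene",*k(709,388-300,325+100-100,225,4),126))
E
```

```text
gasket [542.9  45.2  86. ] tip [542.5  46.9 105. ]
corners [555.8 206.7  72. ] [599.3  13.7  72. ] [500.9  -6.5  72. ] [461.  186.3  72. ] [529.3 100.1  72. ] [np.float64(197.82175452988182), np.float64(100.46051211008957), np.float64(196.8217722380065), np.float64(96.98149913049397)]
bar [493.5 168.4 126. ] [500.6 177.8 126. ] [541.  140.8 126. ] [534.3 134.  126. ] [517.4 155.2 126. ]
54.068548575867766 -41.34038682560688
can y dir 102.71154045650836 101.70304826019839
brassbody centre [516.8 154.7  94. ]
cap top [ 600.2 -249.8   32. ] scene [ 607.9 -242.3   32. ] neck scene tip [546.6  49.6 105. ] bar scene [384.8 366.7 126. ]
```

```bash
cat > go.py <<'E'
import sys,numpy as np
from bench import ctrl
def go(p,ydir=None):
    s=ctrl.observe();R=np.array(s["tool_rot"]);e=np.array(s["eef_pos"])
    d=R.T@(np.array(p)-e);y=np.degrees(np.arctan2(R[1,1],R[0,1]))
    print("t",s["time"],"eef",np.round(e,1),"ydir",round(y,1),"tilt",np.round(R[:,2],3),"q6",round(s["qpos"][5],1),"ft",np.round(s["ft_force"],1),"w",round(s["width"],1),"gf",s["gripper_force"])
    print("travel mm",np.round(d,1),"twist rad",None if ydir is None else round(-np.radians((ydir-y+180)%360-180),3))
if __name__=="__main__":
    a=[float(x) for x in sys.argv[1:]];go(a[:3],a[3] if len(a)>3 else None)
E
python3 go.py 517 155.3 200 48.7
```

```text
t 0.1 eef [ 217.1 -638.5  255.1] ydir -71.2 tilt [-0.001  0.002 -1.   ] q6 -2.1 ft [ 0.2 -0.  -0.1] w 85.6 gf 0.0
travel mm [ 539.4 -654.9   56.5] twist rad -2.093
```

```bash
python3 -m pendant '[{"travel":[0.034,-0.041,0],"twist":0,"jaw":0.6},{"travel":[0.034,-0.041,0],"twist":0,"jaw":0.6},{"travel":[0.034,-0.041,0],"twist":0,"jaw":0.6},{"travel":[0.034,-0.041,0],"twist":0,"jaw":0.6},{"travel":[0.034,-0.041,0],"twist":0,"jaw":0.6},{"travel":[0.034,-0.041,0],"twist":0,"jaw":0.6},{"travel":[0.034,-0.041,0],"twist":0,"jaw":0.6},{"travel":[0.034,-0.041,0],"twist":0,"jaw":0.6},{"travel":[0.034,-0.041,0],"twist":0,"jaw":0.6},{"travel":[0.034,-0.041,0],"twist":0,"jaw":0.6},{"travel":[0.034,-0.041,0],"twist":0,"jaw":0.6},{"travel":[0.034,-0.041,0],"twist":0,"jaw":0.6}]'
python3 -m pendant '[{"travel":[0.034,-0.041,0],"twist":0,"jaw":0.6},{"travel":[0.034,-0.041,0],"twist":0,"jaw":0.6},{"travel":[0.034,-0.041,0],"twist":0,"jaw":0.6},{"travel":[0.034,-0.041,0],"twist":0,"jaw":0.6},{"travel":[0,0,0],"twist":-0.175,"jaw":0.6},{"travel":[0,0,0],"twist":-0.175,"jaw":0.6},{"travel":[0,0,0],"twist":-0.175,"jaw":0.6},{"travel":[0,0,0],"twist":-0.175,"jaw":0.6},{"travel":[0,0,0],"twist":-0.175,"jaw":0.6},{"travel":[0,0,0],"twist":-0.175,"jaw":0.6},{"travel":[0,0,0],"twist":-0.175,"jaw":0.6},{"travel":[0,0,0],"twist":-0.175,"jaw":0.6}]'
python3 -m pendant '[{"travel":[0,0,0],"twist":-0.175,"jaw":0.6},{"travel":[0,0,0],"twist":-0.175,"jaw":0.6},{"travel":[0,0,0],"twist":-0.175,"jaw":0.6},{"travel":[0,0,0],"twist":-0.16,"jaw":0.6},{"travel":[0,0,0],"twist":0,"jaw":0.6}]'
python3 go.py 517 155.3 124 48.7
```

```text
time: 1.6
eef_pos: [445.3, -40.1, 256.1]
tool_rot: [[0.947, 0.322, 0.0], [0.322, -0.947, -0.0], [0.0, 0.0, -1.0]]
ft_force: [1.1, -0.9, -0.9]
width: 51.5
gripper_force: 0.0
time: 3.1
eef_pos: [520.7, 157.1, 255.7]
tool_rot: [[-0.162, 0.987, -0.001], [0.987, 0.162, -0.0], [-0.0, -0.001, -1.0]]
ft_force: [0.9, 0.1, -0.6]
width: 51.4
gripper_force: 0.0
time: 3.72
eef_pos: [520.8, 157.1, 255.8]
tool_rot: [[-0.745, 0.667, -0.001], [0.667, 0.745, -0.0], [0.001, -0.001, -1.0]]
ft_force: [1.0, -0.3, 0.2]
width: 51.7
gripper_force: 0.0
t 3.725 eef [520.8 157.1 255.8] ydir 48.1 tilt [-0.001 -0.    -1.   ] q6 -34.0 ft [ 1.  -0.3  0.2] w 51.7 gf 0.0
travel mm [  1.6  -3.7 131.8] twist rad -0.01
```

```bash
python3 -m pendant '[{"travel":[0.0016,-0.0037,0.04],"twist":0,"jaw":0.6},{"travel":[0,0,0.04],"twist":0,"jaw":0.6},{"travel":[0,0,0.03],"twist":0,"jaw":0.6},{"travel":[0,0,0.014],"twist":0,"jaw":0.6},{"travel":[0,0,0.008],"twist":0,"jaw":0.6},{"travel":[0,0,0],"twist":0,"jaw":0.6}]'
python3 -m pendant '[{"travel":[0,0,0],"twist":0,"jaw":0},{"travel":[0,0,0],"twist":0,"jaw":0},{"travel":[0,0,0],"twist":0,"jaw":0},{"travel":[0,0,0],"twist":0,"jaw":0},{"travel":[0,0,0],"twist":0,"jaw":0},{"travel":[0,0,0],"twist":0,"jaw":0}]' 30
```

```text
time: 4.47
eef_pos: [517.8, 155.6, 124.6]
tool_rot: [[-0.746, 0.666, 0.0], [0.666, 0.746, 0.0], [-0.0, 0.0, -1.0]]
ft_force: [0.3, -0.3, -0.1]
width: 51.0
gripper_force: 0.0
time: 5.22
eef_pos: [519.9, 157.3, 126.1]
tool_rot: [[-0.746, 0.666, 0.006], [0.666, 0.746, 0.004], [-0.002, 0.007, -1.0]]
ft_force: [3.3, 6.0, -1.5]
width: 15.2
gripper_force: 29.3
```

```bash
python3 -m pendant '[{"travel":[0,0,0],"twist":0,"jaw":0},{"travel":[0,0,0],"twist":0.125,"jaw":0},{"travel":[0,0,0],"twist":0.125,"jaw":0},{"travel":[0,0,0],"twist":0.125,"jaw":0},{"travel":[0,0,0],"twist":0.125,"jaw":0},{"travel":[0,0,0],"twist":0.125,"jaw":0},{"travel":[0,0,0],"twist":0,"jaw":0},{"travel":[0,0,0],"twist":0,"jaw":0}]' 60
python3 go.py 517 155.3 124 12.5
python3 -m pendant '[{"travel":[0,0,0],"twist":0,"jaw":0.6},{"travel":[0,0,0],"twist":0,"jaw":0.6},{"travel":[0,0,0],"twist":0,"jaw":0.6},{"travel":[0,0,0],"twist":0,"jaw":0.6},{"travel":[0,0,-0.06],"twist":0,"jaw":0.6},{"travel":[0,0,-0.06],"twist":0,"jaw":0.6},{"travel":[0,-0.06,-0.02],"twist":0,"jaw":0.6},{"travel":[0,-0.06,0],"twist":0,"jaw":0.6},{"travel":[0,-0.06,0],"twist":0,"jaw":0.6},{"travel":[0,0,0],"twist":0,"jaw":0.6}]'
python3 - <<'E'
from bench import ctrl
import cv2
t=ctrl.grab_frame("top")["pixels"][:,:,::-1];s=ctrl.grab_frame("scene")["pixels"][:,:,::-1]
cv2.imwrite("pics/t1.png",cv2.resize(t[210:296,205:319],None,fx=7,fy=7,interpolation=cv2.INTER_CUBIC)[:600,:798])
E
```

```text
time: 6.22
eef_pos: [519.2, 156.9, 126.1]
tool_rot: [[-0.217, 0.976, 0.004], [0.976, 0.217, 0.003], [0.002, 0.005, -1.0]]
ft_force: [1.1, 4.9, 4.7]
width: 13.7
gripper_force: 59.2
t 6.225 eef [519.2 156.9 126.1] ydir 12.5 tilt [ 0.004  0.003 -1.   ] q6 1.5 ft [1.1 4.9 4.7] w 13.7 gf 59.249088764190674
travel mm [-1.  -2.5  2.1] twist rad 0.001
time: 7.48
eef_pos: [338.6, 116.0, 263.2]
tool_rot: [[-0.216, 0.976, -0.0], [0.976, 0.216, -0.0], [-0.0, -0.0, -1.0]]
ft_force: [0.4, 0.9, -0.3]
width: 51.1
gripper_force: 0.0
```

View pics/t1.png

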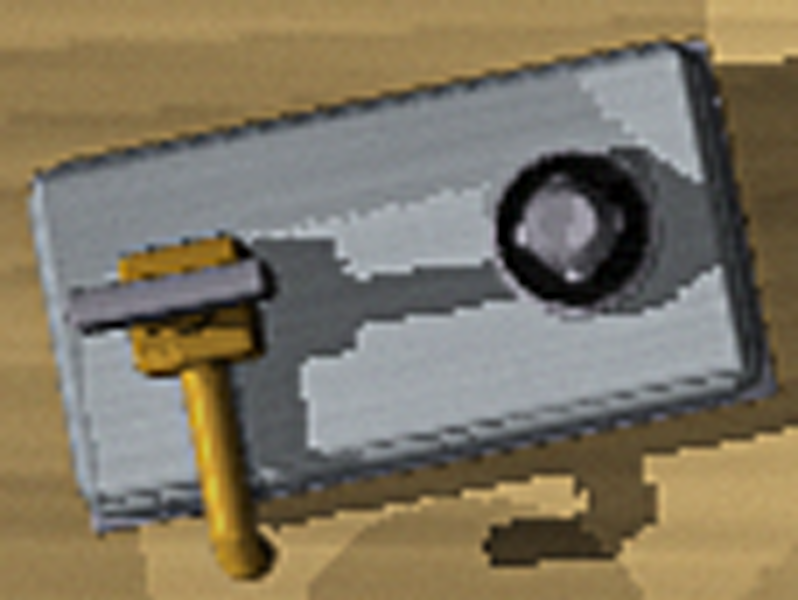

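The tap now lies about 2° past square (bar slope 9°, can edges 11°), so it is shut. Next is the cap, so I'll check clearance to its neighbours first.

```bash
python3 - <<'E'
from h import *
np.set_printoptions(precision=0,suppress=True)
print("jar rim",at("top",399,158,85),"brush tips",at("top",408,125,190),at("top",434,155,120),"blue",at("top",445,264,32),at("top",397,257,32),at("top",375,226,32),"brush end",at("top",467,213,8))
E
python3 go.py 601 -249 160 -77.5
```

```text
jar rim [ 725. -185.   85.] brush tips [ 759. -187.  190.] [ 722. -250.  120.] blue [ 509. -291.   32.] [ 522. -189.   32.] [ 588. -141.   32.] brush end [ 625. -347.    8.]
t 7.575 eef [342.4 116.8 264.5] ydir 12.4 tilt [ 0.002  0.    -1.   ] q6 2.5 ft [ 0.2 -0.4 -0.2] w 51.4 gf 0.0
travel mm [-412.9  173.4  104.9] twist rad 1.57
```

```bash
python3 -m pendant '[{"travel":[0,0.058,0],"twist":0,"jaw":0.8},{"travel":[0,0.058,0],"twist":0,"jaw":0.8},{"travel":[0,0.057,0],"twist":0,"jaw":0.8},{"travel":[-0.05,0,0],"twist":0,"jaw":0.8},{"travel":[-0.052,0,0],"twist":0,"jaw":0.8},{"travel":[-0.052,0,0],"twist":0,"jaw":0.8},{"travel":[-0.052,0,0],"twist":0,"jaw":0.8},{"travel":[-0.052,0,0],"twist":0,"jaw":0.8},{"travel":[-0.052,0,0],"twist":0,"jaw":0.8},{"travel":[-0.052,0,0],"twist":0,"jaw":0.8},{"travel":[-0.051,0,0.05],"twist":0,"jaw":0.8},{"travel":[0,0,0.05],"twist":0,"jaw":0.8}]'
python3 -m pendant '[{"travel":[0,0,0],"twist":0.1745,"jaw":0.8},{"travel":[0,0,0],"twist":0.1745,"jaw":0.8},{"travel":[0,0,0],"twist":0.1745,"jaw":0.8},{"travel":[0,0,0],"twist":0.1745,"jaw":0.8},{"travel":[0,0,0],"twist":0.1745,"jaw":0.8},{"travel":[0,0,0],"twist":0.1745,"jaw":0.8},{"travel":[0,0,0],"twist":0.1745,"jaw":0.8},{"travel":[0,0,0],"twist":0.1745,"jaw":0.8},{"travel":[0,0,0],"twist":0.1745,"jaw":0.8},{"travel":[0,0,0],"twist":0,"jaw":0.8}]'
python3 go.py 601 -249 31 -77.5
```

```text
time: 9.07
eef_pos: [601.8, -248.0, 169.4]
tool_rot: [[-0.212, 0.977, 0.004], [0.977, 0.212, -0.003], [-0.003, 0.003, -1.0]]
ft_force: [-0.3, 1.0, -0.1]
width: 68.5
gripper_force: 0.0
time: 10.32
eef_pos: [600.0, -243.7, 169.0]
tool_rot: [[0.976, 0.217, -0.001], [0.217, -0.976, 0.0], [-0.001, -0.0, -1.0]]
ft_force: [0.2, -0.2, 0.0]
width: 68.2
gripper_force: 0.0
t 10.325 eef [ 600.  -243.7  169. ] ydir -77.4 tilt [-0.001  0.    -1.   ] q6 53.1 ft [ 0.2 -0.2  0. ] w 68.2 gf 0.0
travel mm [-1.00e-01  5.40e+00  1.38e+02] twist rad 0.001
```

```bash
python3 -m pendant '[{"travel":[0,0.0055,0.04],"twist":0,"jaw":0.8},{"travel":[0,0,0.04],"twist":0,"jaw":0.8},{"travel":[0,0,0.03],"twist":0,"jaw":0.8},{"travel":[0,0,0.018],"twist":0,"jaw":0.8},{"travel":[0,0,0.01],"twist":0,"jaw":0.8},{"travel":[0,0,0],"twist":0,"jaw":0.5},{"travel":[0,0,0],"twist":0,"jaw":0.45},{"travel":[0,0,0],"twist":0,"jaw":0.45},{"travel":[0,0,0],"twist":0,"jaw":0.45},{"travel":[0,0,0],"twist":0,"jaw":0.45}]' 20
python3 go.py 601 -249 31 -77.5
```

```text
time: 11.58
eef_pos: [600.3, -248.4, 32.8]
tool_rot: [[0.976, 0.216, 0.001], [0.216, -0.976, -0.0], [0.001, 0.0, -1.0]]
ft_force: [-0.4, 0.3, 1.1]
width: 45.8
gripper_force: 21.6
t 11.575 eef [ 600.3 -248.4   32.8] ydir -77.5 tilt [ 0.001 -0.    -1.   ] q6 52.9 ft [-0.4  0.3  1.1] w 45.8 gf 21.583734566811472
travel mm [0.6 0.7 1.8] twist rad -0.001
```

The cap is centred along this axis and its width of 45.8 mm matches. Now I'll open, turn 90° in place, and grip it firmly.

```bash
python3 -m pendant '[{"travel":[0,0,0],"twist":0,"jaw":0.8},{"travel":[0,0,0],"twist":0,"jaw":0.8},{"travel":[0,0,0],"twist":0,"jaw":0.8},{"travel":[0,0,0],"twist":-0.1745,"jaw":0.8},{"travel":[0,0,0],"twist":-0.1745,"jaw":0.8},{"travel":[0,0,0],"twist":-0.1745,"jaw":0.8},{"travel":[0,0,0],"twist":-0.1745,"jaw":0.8},{"travel":[0,0,0],"twist":-0.1745,"jaw":0.8},{"travel":[0,0,0],"twist":-0.1745,"jaw":0.8},{"travel":[0,0,0],"twist":-0.1745,"jaw":0.8},{"travel":[0,0,0],"twist":-0.1745,"jaw":0.8},{"travel":[0,0,0],"twist":-0.1745,"jaw":0.8}]' 
python3 -m pendant '[{"travel":[0,0,0],"twist":0,"jaw":0.8},{"travel":[0,0,0],"twist":0,"jaw":0.4},{"travel":[0,0,0],"twist":0,"jaw":0.4},{"travel":[0,0,0],"twist":0,"jaw":0.4},{"travel":[0,0,0],"twist":0,"jaw":0.4},{"travel":[0,0,0],"twist":0,"jaw":0.4},{"travel":[0,0,0],"twist":0,"jaw":0.4}]' 80
python3 go.py 601 -249 31 12.5
python3 -m pendant '[{"travel":[0,0,-0.03],"twist":0,"jaw":0.4},{"travel":[0,0,-0.06],"twist":0,"jaw":0.4},{"travel":[0,0,-0.06],"twist":0,"jaw":0.4},{"travel":[0,0,0],"twist":0,"jaw":0.4},{"travel":[0,0,0],"twist":0,"jaw":0.4}]'
python3 go.py 543.6 45.8 180 12.5
```

```text
time: 13.08
eef_pos: [600.0, -248.3, 32.2]
tool_rot: [[-0.221, 0.975, -0.0], [0.975, 0.221, 0.0], [0.0, -0.0, -1.0]]
ft_force: [0.0, 0.6, -0.2]
width: 68.3
gripper_force: 0.0
time: 13.95
eef_pos: [600.6, -248.6, 32.8]
tool_rot: [[-0.215, 0.977, 0.001], [0.977, 0.215, -0.0], [-0.001, 0.001, -1.0]]
ft_force: [0.7, -0.4, 5.9]
width: 44.4
gripper_force: 81.9
t 13.95 eef [ 600.6 -248.6   32.8] ydir 12.4 tilt [ 0.001 -0.    -1.   ] q6 -37.1 ft [ 0.7 -0.4  5.9] w 44.4 gf 81.94640609807777
travel mm [-0.5  0.3  1.8] twist rad -0.001
time: 14.58
eef_pos: [599.4, -248.0, 181.4]
tool_rot: [[-0.215, 0.977, -0.001], [0.977, 0.215, 0.001], [0.001, -0.001, -1.0]]
ft_force: [0.7, -0.2, -1.1]
width: 44.6
gripper_force: 81.5
t 14.575 eef [ 599.4 -248.   181.4] ydir 12.4 tilt [-0.001  0.001 -1.   ] q6 -37.1 ft [ 0.7 -0.2 -1.1] w 44.6 gf 81.51931236564167
travel mm [298.9   8.8   1.6] twist rad -0.001
```

```bash
python3 -m pendant '[{"travel":[0.04,0.001,0],"twist":0,"jaw":0.4},{"travel":[0.05,0.001,0],"twist":0,"jaw":0.4},{"travel":[0.05,0.001,0],"twist":0,"jaw":0.4},{"travel":[0.05,0.001,0],"twist":0,"jaw":0.4},{"travel":[0.05,0.002,0],"twist":0,"jaw":0.4},{"travel":[0.04,0.002,0],"twist":0,"jaw":0.4},{"travel":[0.019,0.001,0],"twist":0,"jaw":0.4},{"travel":[0,0,0.025],"twist":0,"jaw":0.4},{"travel":[0,0,0],"twist":0,"jaw":0.4},{"travel":[0,0,0],"twist":0,"jaw":0.4}]'
python3 go.py 543.5 46.3 150 12.5
python3 - <<'E'
from bench import ctrl
import cv2,numpy as np
t=ctrl.grab_frame("top")["pixels"][:,:,::-1];s=ctrl.grab_frame("scene")["pixels"][:,:,::-1]
f=lambda i,x,y:cv2.resize(i[y:y+75,x:x+50],None,fx=8,fy=8,interpolation=cv2.INTER_CUBIC)
cv2.imwrite("pics/t2.png",np.hstack([f(t,260,205),f(s,335,205)]))
E
python3 -c "
from h import *
for X in ([543.5,46.3,82],[543.5,46.3,105],[543.5,46.3,117],[543.5,46.3,149]):
  p=proj('scene',X);print([(a-b+.5)*8-.5+c for a,b,c in zip(p,(335,205),(400,0))])
"
```

```text
time: 15.82
eef_pos: [544.2, 45.0, 156.7]
tool_rot: [[-0.215, 0.977, -0.002], [0.977, 0.215, -0.0], [0.0, -0.002, -1.0]]
ft_force: [0.5, -0.6, -0.2]
width: 44.4
gripper_force: 81.6
t 15.825 eef [544.2  45.  156.7] ydir 12.4 tilt [-0.002 -0.    -1.   ] q6 -10.3 ft [ 0.5 -0.6 -0.2] w 44.4 gf 81.56046463277676
travel mm [ 1.4 -0.4  6.7] twist rad -0.002
[np.float64(587.4991390624946), np.float64(339.91418598454607)]
[np.float64(590.9182749735346), np.float64(282.38656029761364)]
[np.float64(592.7248899369256), np.float64(251.98991270054194)]
[np.float64(597.6205676359514), np.float64(169.61918469172815)]
```

View pics/t2.png

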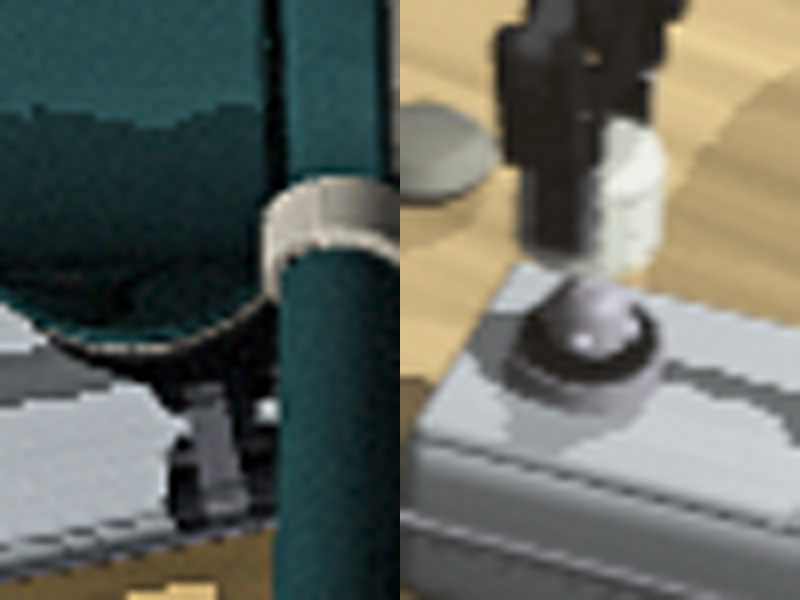

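The cap's centre is at x≈593 and the gasket's at ≈590 in the scene crop. Both agree with the predictions for (543.5, 46.3), so I'll go down gently.

```bash
python3 -m pendant '[{"travel":[0.0014,-0.0004,0.005],"twist":0,"jaw":0.4},{"travel":[0,0,0.005],"twist":0,"jaw":0.4},{"travel":[0,0,0.004],"twist":0,"jaw":0.4},{"travel":[0,0,0.004],"twist":0,"jaw":0.4},{"travel":[0,0,0.004],"twist":0,"jaw":0.4},{"travel":[0,0,0],"twist":0,"jaw":0.4}]'
python3 go.py 543.5 46.3 127 12.5
```

```text
time: 16.68
eef_pos: [543.4, 46.9, 134.8]
tool_rot: [[-0.215, 0.977, -0.001], [0.977, 0.215, -0.0], [0.0, -0.001, -1.0]]
ft_force: [-0.2, -0.5, -0.4]
width: 44.6
gripper_force: 81.6
t 16.675 eef [543.4  46.9 134.8] ydir 12.4 tilt [-0.001 -0.    -1.   ] q6 -10.1 ft [-0.2 -0.5 -0.4] w 44.6 gf 81.56094963421822
travel mm [-0.6 -0.1  7.8] twist rad -0.001
```

```bash
python3 -m pendant '[{"travel":[0,0,0.003],"twist":0,"jaw":0.4},{"travel":[0,0,0.002],"twist":0,"jaw":0.4},{"travel":[0,0,0],"twist":0,"jaw":0.4}]'|grep -E "eef|ft"
python3 -m pendant '[{"travel":[0,0,0.002],"twist":0,"jaw":0.4},{"travel":[0,0,0.002],"twist":0,"jaw":0.4},{"travel":[0,0,0],"twist":0,"jaw":0.4}]'|grep -E "eef|ft"
```

```text
eef_pos: [543.7, 46.8, 130.1]
ft_force: [0.8, -0.1, 0.2]
eef_pos: [543.9, 47.1, 126.4]
ft_force: [0.5, 1.0, -0.1]
```

```bash
for i in 1; do :; done
python3 -m pendant '[{"travel":[0,0,0.002],"twist":0,"jaw":0.4},{"travel":[0,0,0.002],"twist":0,"jaw":0.4},{"travel":[0,0,0],"twist":0,"jaw":0.4}]'|grep -E "eef|ft"
python3 -m pendant '[{"travel":[0,0,0.002],"twist":0,"jaw":0.4},{"travel":[0,0,0.002],"twist":0,"jaw":0.4},{"travel":[0,0,0],"twist":0,"jaw":0.4}]'|grep -E "eef|ft"
```

```text
eef_pos: [544.1, 47.3, 123.4]
ft_force: [-1.8, 1.8, 6.1]
eef_pos: [543.7, 47.0, 117.7]
ft_force: [0.8, 1.5, -2.7]
```

The push rose to 6 N and then dropped, which is the click. Now I'll squeeze it home.

```bash
python3 -m pendant '[{"travel":[0,0,0.002],"twist":0,"jaw":0.4},{"travel":[0,0,0.002],"twist":0,"jaw":0.4},{"travel":[0,0,0],"twist":0,"jaw":0.4},{"travel":[0,0,0],"twist":0,"jaw":0.4}]'|grep -E "eef|ft"
python3 -m pendant '[{"travel":[0,0,0.003],"twist":0,"jaw":0.4},{"travel":[0,0,0.002],"twist":0,"jaw":0.4},{"travel":[0,0,0],"twist":0,"jaw":0.4},{"travel":[0,0,0],"twist":0,"jaw":0.4}]'|grep -E "eef|ft"
```

```text
eef_pos: [543.8, 46.9, 115.2]
ft_force: [-2.5, 1.8, 6.5]
eef_pos: [544.0, 47.0, 114.7]
ft_force: [-14.6, 1.0, 33.9]
```

```bash
python3 -m pendant '[{"travel":[0,0,-0.001],"twist":0,"jaw":0.4},{"travel":[0,0,0],"twist":0,"jaw":0.4},{"travel":[0,0,0],"twist":0,"jaw":0.4},{"travel":[0,0,0],"twist":0,"jaw":0.4}]'
python3 - <<'E'
from bench import ctrl
import cv2,numpy as np
s=ctrl.grab_frame("scene")["pixels"][:,:,::-1]
cv2.imwrite("pics/t3.png",cv2.resize(s[205:305,325:455],None,fx=6,fy=6,interpolation=cv2.INTER_CUBIC))
E
```

```text
time: 19.68
eef_pos: [544.0, 46.9, 114.7]
tool_rot: [[-0.215, 0.977, -0.0], [0.977, 0.215, 0.0], [0.0, -0.0, -1.0]]
ft_force: [-11.3, -0.2, 27.2]
width: 44.7
gripper_force: 84.9
```

View pics/t3.png

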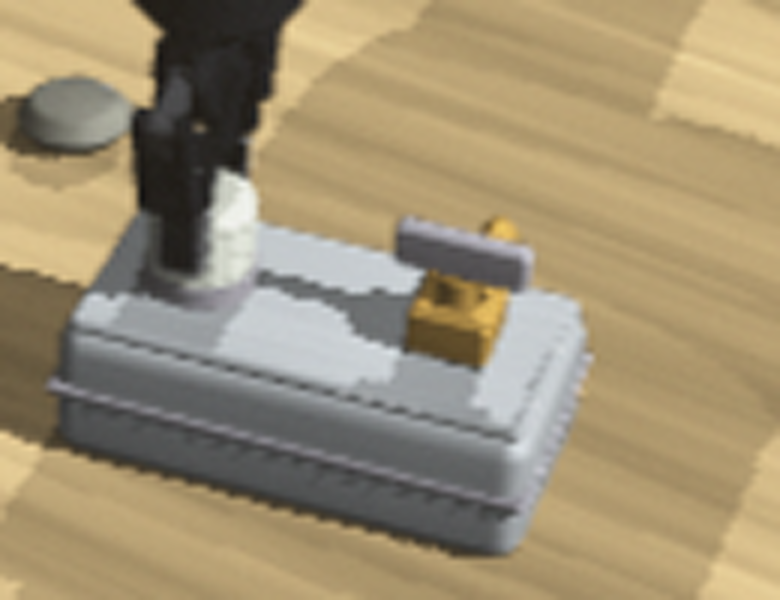

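The cap at (205,250) sits flush on the collar with no black gasket showing, and the bar at (465,250) is square across the spout. The arm is holding a steady 27 N push, so I'm handing in.

```bash
python3 -c "
from bench import ctrl
print(ctrl.finish_job())"
```

```text
the job is handed in; nothing more can be done
None
```

I handed the job in at about 20 s of the 61 s limit: the tap is shut to within about 2° of square, and the cap is clicked on and held fully down with about 27 N. I don't have the judge's result.

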